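# Nest the good spring cup, reject the short one

### The job

Two of the three grey metal cups are the same full height and one is too short. Lower the loose full-height cup gently into the one standing on the green mat, so that it is fully home and straight and the nested pair stays standing on the mat (do not drop it in), and stand the short cup upright in the red tray. Leave everything else on the bench where it is.

Things in the scene. Friction and masses are not known exactly. Their poses are not given: they have to be found in the camera images.
- starter_cup: Grey metal cup, 0.3 kg, open top. From its foot up: tapered body, outside dia 40 mm growing to 52 mm at 50 mm, wall 2.5, floor 4; then a straight collar, outside dia 64, inside 57, from 50 mm to the rim at 90 mm. Origin: centre of the underside, z up. Loose on the mat. A full cup home in it rests its collar on this rim: origins 40 mm apart, same axis, play 2.5 mm; its whole collar shows above.
- full_cup: Grey metal cup, 0.3 kg, open top. From its foot up: tapered body, outside dia 40 mm growing to 52 mm at 50 mm, wall 2.5, floor 4; then a straight collar, outside dia 64, inside 57, from 50 mm to the rim at 90 mm. Origin: centre of the underside, z up. Loose on the bench, same shape as starter_cup.
- short_cup: Grey metal cup, 0.25 kg, open top. From its foot up: tapered body, outside dia 40 mm growing to 52 mm at 25 mm, wall 2.5, floor 4; then a straight collar, outside dia 64, inside 57, from 25 mm to the rim at 65 mm. Origin: centre of the underside, z up. The odd one, loose on the bench: same collar, but only 65 mm tall.
- pass_mat: thin green mat fixed on the bench, 130 x 130 mm, 3 mm thick; origin at the centre of its underside, x and y along its sides
- reject_tray: red open tray fixed on the bench, 130 x 130 mm outside, 30 mm high, walls and floor 4 mm thick; origin at the centre of its underside, x and y along its sides
- coil_spring: dark steel coil spring standing on end, 48 mm across, 60 mm tall; bystander, origin at the centre of its underside
- test_weight: brass test weight with a small knob, 44 mm across, 70 mm tall; bystander, origin at the centre of its underside
- jar: glass jar with a white cap, 50 mm across, 75 mm tall; bystander, origin at the centre of its underside
- ring_stack: dark steel sleeve, 54 mm across, 40 mm tall; bystander, origin at the centre of its underside
- caliper: slide caliper lying flat, 200 mm long (its x axis), up to 60 mm wide, 12 mm high; bystander, origin under the middle of its beam
Things that resemble listed ones, but are neither listed nor needed, are in the scene too. What is shaped like the full_cup but pink or purple is not meant.

How it is judged (in metres and radians):
At the end, for the whole second after the job is handed in: Full cup nested in starter cup: axes within 4 mm, origins 37-43 mm apart in height, both upright to 0.07 rad; starter on the mat (within 55 mm of its centre along each side, underside below 8 mm); short cup in the tray, underside below 15 mm, upright to 0.1 rad; all at rest (horizontal distance between full_cup and starter_cup below 0.004 m and z of full_cup in the frame of starter_cup between 0.037 and 0.043 m and angle between each of full_cup, starter_cup's own z axis and vertical below 0.07 rad and x of starter_cup in the frame of pass_mat between -0.055 and 0.055 m and y of starter_cup in the frame of pass_mat between -0.055 and 0.055 m and height (world z) of starter_cup below 0.008 m and x of short_cup in the frame of reject_tray between -0.06 and 0.06 m and y of short_cup in the frame of reject_tray between -0.06 and 0.06 m and height (world z) of short_cup below 0.015 m and angle between short_cup's own z axis and vertical below 0.1 rad and linear speed of each of full_cup, starter_cup, short_cup below 0.02 m/s); the robot touches nothing.
It fails at once if the full cup is dropped into the starter cup (falls faster than 0.5 m/s, out of the fingers) (horizontal distance between full_cup and starter_cup below 0.03 m and contact force between the fingers and full_cup below 0.1 N and linear speed of full_cup above 0.5 m/s).
It fails at once if the spring, weight, jar, sleeve or caliper is moved by more than 30 mm (distance of any of coil_spring, test_weight, jar, ring_stack, caliper from where it was at the start of the episode above 0.03 m).
It also fails if it takes over 54 s, if anything falls off the work surface, if the arm or the gripper's body presses on something with over 40 N, if the wrist force passes 120 N, or if a joint passes its speed limit or range.

### The arm

A 6-joint arm with a two-finger parallel gripper is mounted at the origin on the work surface. World frame = base frame: x ahead of the robot, y to its left, z up, the work surface at z = 0. Lengths are in mm, angles in rad, forces in N, time in s.
With the tool pointing down it reaches from about 200 to 875 mm from the base axis. Payload 3.4 kg.
Tool frame: the origin (TCP) lies on the mounting face of the last link; the fingertips stand 199 mm ahead of it and the grasp point (between the pads) lies 180 mm ahead of it; z points along the fingers, y is the line along which they close (so a half turn about z gives the same grasp; the last joint's range is limited). The gripper opens to 94 mm and grips with 3 to 60 N. Pads are 16 mm wide; open, the fingers measure 119 mm over their backs; the gripper's body (75 mm by 177 mm) begins 78 mm behind the grasp point.
Start: joints at [1.093, 0.276, 1.505, -0, 1.361, -0.121], TCP at [200.845, 538.8, 404.693] pointing down, gripper open.
Joint ranges: [-2.89, 2.89], [-0.75, 2.08], [0.22, 2.7], [-1.18, 4.32], [0.11, 2.71], [-2.7, 2.7]. Speed limits (rad/s): [2.57, 2.57, 3.14, 3.14, 3.14, 3.14].

### API

Orientations are given as a unit quaternion [x, y, z, w].
In Python, from station import ctrl, capture, calibration gives the robot as it stands.
- The arm moves only by the shell command python3 -m jog 'ROWS' [OPENING] [FORCE]. ROWS is JSON, a list of rows, each a list of 6 numbers: the shift along the world's x, y, z as a fraction of full scale, then the turn, a rotation vector about the world's x, y, z as a fraction of full scale. In form: [[tx, ty, tz, rx, ry, rz], ...]. A call has 1 to 20 rows; each row shifts and turns the commanded pose from where the row before left it; what a row does not reach is not made up. Full scale, the value 1, is 40 mm for a shift and pi rad for a turn. A row lasts 1/10 s, in which the tool goes at most 50 mm and 8.59 degrees, less where a joint would pass 70% of its speed; a pose out of reach is approached as far as the arm can. A call with a number of a shift or a turn outside -1 to 1 is refused whole. A call with a gripper value outside its range is refused whole. OPENING is the opening, from 0 (shut) to 1 (fully open), set as the call begins (- or left out, the last holds). The fingers move at their own pace and stop on an object; FORCE is the grip in N (left out, the last holds). Time passes only in rows, so rows that do not move let the fingers close. It gives the time, the measured TCP pose, the force, the opening and the grip force at its end, in the units of the state.
- ctrl.get_state(): the state, without advancing time (a new reading comes with each control period).
- capture(name): name is "side" or "top"; returns (picture, depth): 384x512x3 uint8, red, green, blue; 384x512 float32, mm along the optical axis (not along the pixel's ray), 0 where there is no reading.
- calibration(name): a dict with "mtx" (3x3 intrinsics, pixels), "origin" and "rotation" of the camera in the world. Camera axes: x right, y down, z forward; pixel columns grow to the right and rows downward; lengths in mm; the calibration is good to about 2 mm. A picture is of the moment at which its call begins. calibration takes no time and is no camera call.
- ctrl.job_done(): hands the job in; it is judged then, once.
The state is a dict: "t": time; "q": joint angles; "joint_vel": joint speeds; "joint_efforts": joint torques, N m; "tcp_pos": TCP position; "eef_rot": TCP orientation; "wrist_force": force on the tool from outside, world axes, zero at the start; "wrist_torque": the same for the moment, N m; "gripper_width": finger opening in mm; "finger_force": force on a finger pad.
Only numpy, scipy, OpenCV 4.12 (cv2) and the standard library are available. Lean on these libraries where they do the work, as an engineer would, in place of code of your own. Each camera call takes 0.05 s, during which the arm holds its last target. There are 200 camera calls.

## Working session

There is one attempt and no reset: what is moved stays moved. The work goes in short steps, Python scripts to look and compute and a shell command to move; the robot and the scene stay as the last step left them, time stands still between calls to the robot, and variables do not carry over. Pictures are saved under pics/ and viewed, at most 10 in all, crops included, and the job is handed in when it is done.

```bash
mkdir -p pics; ls; python3 - <<'E'
from station import ctrl,capture,calibration
import cv2,numpy as np
for n in("side","top"):
    p,d=capture(n);np.save(f"pics/{n}0_d.npy",d);cv2.imwrite(f"pics/{n}0.png",p[:,:,::-1])
    cv2.imwrite(f"pics/{n}0v.png",cv2.resize(p[:,:,::-1],(800,600),interpolation=cv2.INTER_CUBIC))
    c=calibration(n);print(n,{k:np.round(v,3).tolist() for k,v in c.items()})
print(ctrl.get_state())
E
```

```text
pics
side {'mtx': [[440.745, 0.0, 252.212], [0.0, 440.745, 184.71], [0.0, 0.0, 1.0]], 'origin': [271.323, -802.212, 693.04], 'rotation': [0.89, -0.142, 0.077, -0.427]}
top {'mtx': [[356.183, 0.0, 253.664], [0.0, 356.183, 187.618], [0.0, 0.0, 1.0]], 'origin': [463.469, 3.593, 884.362], 'rotation': [0.713, -0.699, 0.044, -0.014]}
{'t': 0.1, 'q': array([ 1.09299292e+00,  2.76527725e-01,  1.50592265e+00, -1.47323427e-05,
        1.36071436e+00, -1.20971361e-01]), 'joint_vel': array([-0.00081626, -0.00321145, -0.00039294, -0.00147545,  0.00069962,
        0.00053873]), 'joint_efforts': array([ 1.74061668e-03, -4.05456054e+01, -2.37779349e+01,  7.04267272e-02,
        2.99225491e-02, -3.96416408e-05]), 'tcp_pos': array([200.76860099, 538.63679682, 403.92672512]), 'eef_rot': array([ 1.77469391e-01,  9.84126007e-01, -7.53197303e-04, -2.24947417e-04]), 'wrist_force': array([-0.75775236,  0.37680675, -0.11147352]), 'wrist_torque': array([-0.02177373, -0.01707343,  0.01744826]), 'finger_force': 0.0, 'gripper_width': 93.75702600766444}
```

View pics/top0v.png

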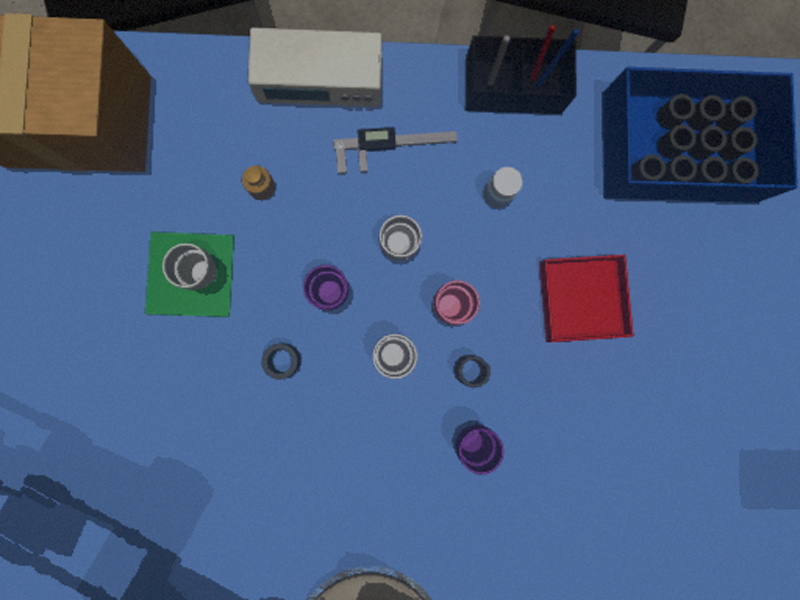

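View pics/side0v.png

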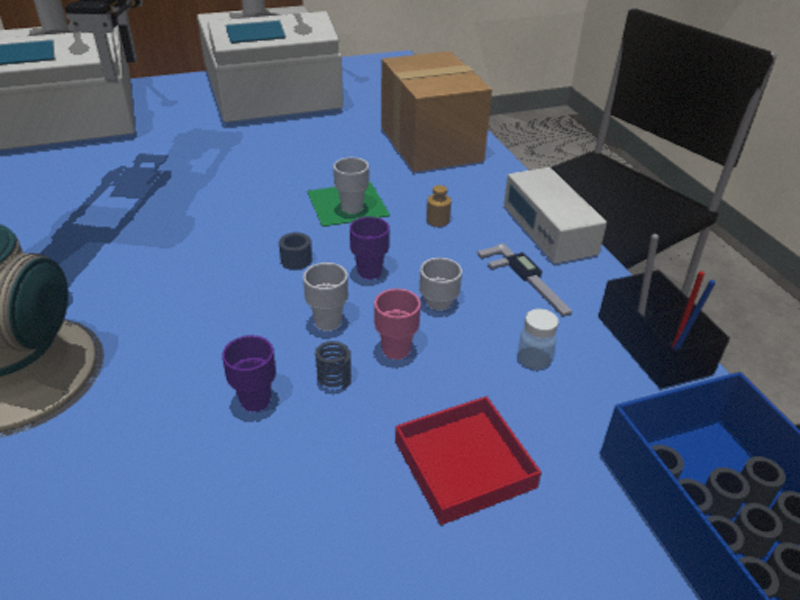

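Top view (800x600 scale): the candidates are grey cups at (395,356), (400,237) and (188,267, on the green mat), with lookalikes purple (326,288) and (480,449) and pink (457,303). In the side view, grey (326,295) is tall, grey (440,283) is short and grey (351,185) is the starter. Next I measure the rims from both views and check a close crop.

```bash
cat > h.py <<'E'
import numpy as np,cv2
from station import ctrl,capture,calibration
from scipy.spatial.transform import Rotation as R
from scipy.optimize import least_squares
def cloud(n,d):
    c=calibration(n);K=c["mtx"];v,u=np.mgrid[:384,:512]
    P=np.stack([(u-K[0][2])/K[0][0]*d,(v-K[1][2])/K[1][1]*d,d],-1)
    P=P@R.from_quat(c["rotation"]).as_matrix().T+np.array(c["origin"]);P[d<=0]=np.nan
    return P
def ray(n,u,v):
    c=calibration(n);K=np.array(c["mtx"])
    r=R.from_quat(c["rotation"]).as_matrix()@np.linalg.inv(K)@[u,v,1]
    return np.array(c["origin"]),r/np.linalg.norm(r)
def tri(a,b):
    (o,r),(p,s)=ray(*a),ray(*b)
    t=np.linalg.lstsq(np.stack([r,-s],1),p-o,rcond=None)[0]
    x,y=o+t[0]*r,p+t[1]*s
    return (x+y)/2,np.linalg.norm(x-y)
def circ(P,r=None):
    m=np.median(P,0)
    f=lambda q:np.hypot(P[:,0]-q[0],P[:,1]-q[1])-(q[2] if r is None else r)
    return least_squares(f,[*m[:2],30],loss="soft_l1",f_scale=1).x
def rim(n,P,xy,rad=48):
    Q=P[np.hypot(P[...,0]-xy[0],P[...,1]-xy[1])<rad]
    Q=Q[Q[:,2]>20]; zt=np.percentile(Q[:,2],97); q=Q[Q[:,2]>zt-5]
    c=circ(q); return np.round([c[0],c[1],c[2],np.median(q[:,2]),zt,len(q)],1)
E
python3 - <<'E'
from h import *
s=.64
D={n:np.load(f"pics/{n}0_d.npy") for n in("top","side")}
C={n:cloud(n,D[n]) for n in D}
px=dict(full=((395,356),(326,278)),short=((400,237),(441,272)),start=((185,265),(351,168)))
for k,(a,b) in px.items():
    x,e=tri(("top",a[0]*s,a[1]*s),("side",b[0]*s,b[1]*s));print(k,"tri",x.round(1),"gap",e.round(1))
    for n in C: print("  ",n,rim(n,C[n],x[:2]))
pt=C["top"];img=cv2.imread("pics/top0.png").astype(int)
b,g,r=img[...,0],img[...,1],img[...,2]
for k,m in(("mat",(g>r+40)&(g>b+30)),("tray",(r>g+60)&(r>b+60)&(np.arange(512)[None]>340))):
    q=pt[m];q=q[~np.isnan(q[:,0])];mr=cv2.minAreaRect(q[:,:2].astype(np.float32));print(k,mr,np.percentile(q[:,2],[5,50,95]))
for k,a in dict(purp=(326,288),purp2=(480,449),pink=(457,303),ring=(281,361),coil=(472,371),jar=(506,181),wt=(257,180)).items():
    o,rr=ray("top",a[0]*s,a[1]*s);z=60;x=o+rr*(z-o[2])/rr[2];print(k,x.round(0),rim("top",pt,x[:2]))
A=cv2.imread("pics/top0.png")[130:260,150:320];B=cv2.imread("pics/side0.png")[90:260,170:310]
A=cv2.resize(A,None,fx=2.4,fy=2.4,interpolation=2);B=cv2.resize(B,None,fx=2.5,fy=2.5,interpolation=2)
o=np.zeros((430,770,3),np.uint8);o[:A.shape[0],:A.shape[1]]=A;o[:B.shape[0],410:410+B.shape[1]]=B
cv2.imwrite("pics/crop.png",o)
E
```

```text
full tri [438.4 -29.8  83.4] gap 1.3
   top [440.  -28.1  30.   90.6  92.3 131. ]
   side [436.7 -30.7  30.   88.7  90.2 150. ]
short tri [615.9 -35.2  57.9] gap 0.8
   top [617.5 -34.6  29.9  65.3  67.4 129. ]
   side [614.1 -36.8  30.   63.7  65.3 131. ]
start tri [562.  272.6  83.5] gap 2.5
   top [562.4 269.6  30.   93.3  95.  155. ]
   side [559.2 267.4  29.8  91.4  93.   94. ]
mat ((560.2103881835938, 292.15484619140625), (129.14404296875, 128.355224609375), 89.04276275634766) [1.25815448 3.86722811 6.21591504]
tray ((691.6675415039062, -320.0957946777344), (445.5604553222656, 129.18553161621094), 4.5500946044921875) [ 2.39814929  5.003556   30.54881713]
purp [537.  73.  60.] [536.6  72.5  29.9  90.8  92.5 135. ]
purp2 [ 305. -158.   60.] [ 309.1 -152.6   29.9   90.6   92.3  146. ]
pink [ 519. -122.   60.] [ 518.8 -117.2   30.    90.4   92.1  139. ]
ring [428. 135.  60.] [428.3 141.9  22.7  41.   43.4 218. ]
coil [ 418. -145.   60.] [ 418.4 -148.    20.6   57.4   59.7   74. ]
jar [ 707. -196.   60.] [ 702.4 -192.8   15.6   75.7   78.3  262. ]
wt [697. 180.  60.] [702.8 186.9   8.9  69.8  71.7  92. ]
```

View pics/crop.png

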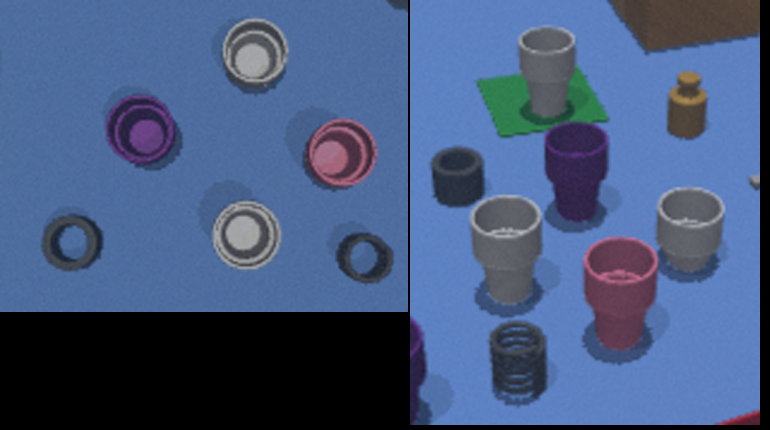

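The crop confirms it: the grey tall cup (rim z about 90) is at (438,-29), the grey short cup (rim z about 65) at (616,-36), and the starter (rim z about 93) on the mat at (561,268). The tray measurement was polluted, so I'll redo it while moving above the full cup.

```bash
python3 -m jog '[[0.2,-0.4,0,0,0,0],[0.3,-0.8,0,0,0,0],[0.38,-0.9,0,0,0,0],[0.38,-0.9,0,0,0,0],[0.38,-0.9,0,0,0,0],[0.38,-0.9,0,0,0,0],[0.38,-0.9,0,0,0,0],[0.38,-0.9,0,0,0,0],[0.38,-0.9,0,0,0,0],[0.38,-0.9,0,0,0,0],[0.38,-0.9,0,0,0,0],[0.38,-0.9,0,0,0,0],[0.38,-0.9,0,0,0,0],[0.38,-0.9,0,0,0,0],[0.38,-0.9,0,0,0,0],[0.3,-0.8,0,0,0,0],[0.2,-0.5,0,0,0,0],[0,0,0,0,0,0],[0,0,0,0,0,0]]' 1 20
python3 - <<'E'
from h import *
img=cv2.imread("pics/top0.png").astype(int);b,g,r=img[...,0],img[...,1],img[...,2]
m=((r>g+60)&(r>b+60)).astype(np.uint8);m[:,:340]=0;m[:140]=0
P=cloud("top",np.load("pics/top0_d.npy"))
q=P[m>0];q=q[q[:,2]>24];print("tray top",cv2.minAreaRect(q[:,:2].astype(np.float32)),np.median(q[:,2]))
img=cv2.imread("pics/side0.png").astype(int);b,g,r=img[...,0],img[...,1],img[...,2]
m=(r>g+60)&(r>b+60);m[:250]=0
P=cloud("side",np.load("pics/side0_d.npy"));q=P[m];q=q[q[:,2]>24]
print("tray side",cv2.minAreaRect(q[:,:2].astype(np.float32)),np.median(q[:,2]))
E
```

```text
t: 2.0
tcp_pos: [437.6, -29.6, 404.4]
eef_rot: [0.178, 0.984, 0.0, -0.001]
wrist_force: [-0.2, 1.1, -0.1]
gripper_width: 94.4
finger_force: 0.0
tray top ((533.7080078125, -332.6256408691406), (128.26060485839844, 129.3877410888672), 4.756421089172363) 30.519519927952274
tray side ((529.9124755859375, -334.29888916015625), (129.03321838378906, 130.05374145507812), 4.763149738311768) 29.31340765878724
```

```bash
python3 -m jog '[[0.02,0,-0.2,0,0,0],[0,0,-0.4,0,0,0],[0,0,-0.5,0,0,0],[0,0,-0.5,0,0,0],[0,0,-0.5,0,0,0],[0,0,-0.5,0,0,0],[0,0,-0.4,0,0,0],[0,0,-0.3,0,0,0],[0,0,-0.2,0,0,0],[0,0,-0.2,0,0,0],[0,0,0,0,0,0]]' 1 20
python3 - <<'E'
from h import *
for n in("side","top"):
    p,d=capture(n);np.save(f"pics/{n}1_d.npy",d);cv2.imwrite(f"pics/{n}1.png",p[:,:,::-1])
A=cv2.resize(cv2.imread("pics/top1.png")[140:310,170:340],None,fx=2.3,fy=2.3,interpolation=2)
B=cv2.resize(cv2.imread("pics/side1.png")[110:280,130:300],None,fx=2.3,fy=2.3,interpolation=2)
cv2.imwrite("pics/g1.png",np.hstack([A,B]))
E
```

```text
t: 3.1
tcp_pos: [438.7, -28.7, 255.9]
eef_rot: [0.177, 0.984, 0.0, -0.001]
wrist_force: [0.5, -0.6, -0.1]
gripper_width: 94.1
finger_force: 0.0
```

View pics/g1.png

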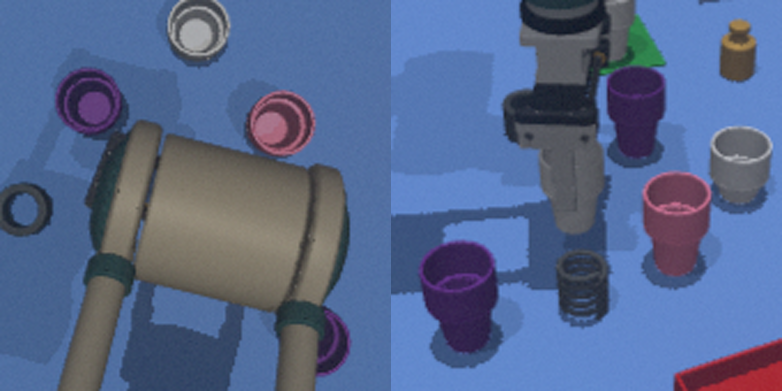

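The tool straddles the cup (fingers around it at about (570,190) in the side half), and no force is read. Closing.

```bash
python3 -m jog '[[0,0,0,0,0,0],[0,0,0,0,0,0],[0,0,0,0,0,0],[0,0,0,0,0,0],[0,0,0,0,0,0],[0,0,0,0,0,0],[0,0,0,0,0,0],[0,0,0,0,0,0]]' 0.5 25
```

```text
t: 4.0
tcp_pos: [439.4, -29.2, 256.9]
eef_rot: [0.178, 0.984, 0.0, 0.0]
wrist_force: [-0.3, 0.6, 2.1]
gripper_width: 64.2
finger_force: 25.0
```

```bash
python3 -m jog '[[0,0,0.2,0,0,0],[0,0,0.4,0,0,0],[0,0,0.6,0,0,0],[0,0,0.6,0,0,0],[0,0,0.6,0,0,0],[0,0,0.4,0,0,0],[0,0,0.2,0,0,0],[0.1,0.25,0,0,0,0],[0.25,0.6,0,0,0,0],[0.3,0.75,0,0,0,0],[0.3,0.75,0,0,0,0],[0.3,0.75,0,0,0,0],[0.3,0.75,0,0,0,0],[0.3,0.75,0,0,0,0],[0.3,0.75,0,0,0,0],[0.3,0.75,0,0,0,0],[0.25,0.6,0,0,0,0],[0.25,0.5,0,0,0,0],[0.1,0.25,0,0,0,0]]'
python3 -m jog '[[0,0,0,0,0,0],[0,0,0,0,0,0],[0,0,0,0,0,0]]'
python3 - <<'E'
from h import *
for n in("side","top"):
    p,d=capture(n);np.save(f"pics/{n}2_d.npy",d);cv2.imwrite(f"pics/{n}2.png",p[:,:,::-1])
cv2.imwrite("pics/g2.png",cv2.resize(cv2.imread("pics/side2.png")[20:160,150:300],None,fx=4,fy=4,interpolation=2))
E
```

```text
t: 5.9
tcp_pos: [561.5, 271.1, 374.5]
eef_rot: [0.177, 0.984, -0.0, -0.001]
wrist_force: [0.0, -0.7, -4.0]
gripper_width: 64.4
finger_force: 25.0
t: 6.2
tcp_pos: [560.7, 267.9, 376.4]
eef_rot: [0.178, 0.984, -0.001, -0.0]
wrist_force: [-0.4, 0.6, -2.3]
gripper_width: 64.3
finger_force: 25.0
```

View pics/g2.png

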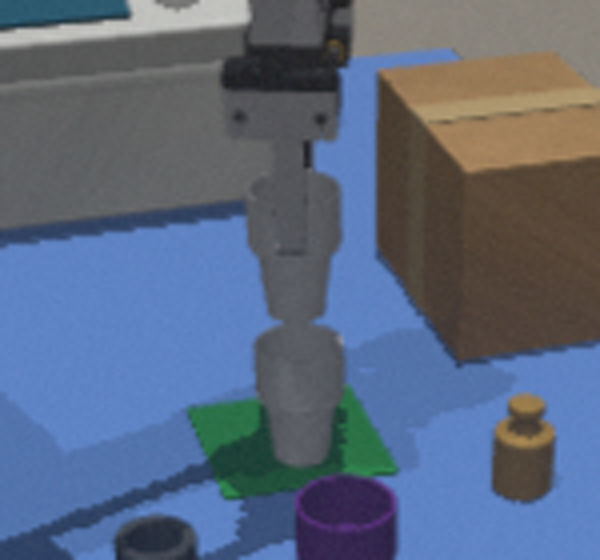

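Side view: the held cup (axis at about x=295) sits over the starter (about x=299–301), in line once perspective is allowed for. I'll check both axes from the depth points.

```bash
python3 - <<'E'
from h import *
P=cloud("side",np.load("pics/side2_d.npy"));img=cv2.imread("pics/side2.png").astype(int)
grey=(img.max(2)-img.min(2))<30
Q=P[grey&(np.hypot(P[...,0]-560,P[...,1]-268)<50)]
for a,z0,z1,r in(("starter collar",58,88,32),("held body (r at mid 23)",133,152,None),("starter body",18,37,None),("held collar",172,207,32)):
    q=Q[(Q[:,2]>z0)&(Q[:,2]<z1)];print(a,len(q),circ(q,r).round(1),circ(q).round(1))
# conical body fit, radius known from height
def cone(z0,lo,hi):
    q=Q[(Q[:,2]>z0+lo)&(Q[:,2]<z0+hi)];f=lambda c:np.hypot(q[:,0]-c[0],q[:,1]-c[1])-(20+6*(q[:,2]-z0)/50)
    return least_squares(f,[560,268],loss="soft_l1").x.round(1)
print("cone starter",cone(3,8,45),"cone held",cone(120,8,45), "foot min z", np.percentile(Q[(Q[:,2]>105)][:,2],[1,3]))
E
```

```text
starter collar 342 [559.1 268.5  30. ] [558.9 267.9  30.3]
held body (r at mid 23) 88 [558.1 267.4  22. ] [558.1 267.4  22. ]
starter body 76 [559.6 268.8  22.4] [559.6 268.8  22.4]
held collar 342 [556.9 265.2  30. ] [557.  264.8  30.8]
cone starter [559.4 269.7] cone held [558.  268.2] foot min z [123.91624522 131.65274267]
```

```bash
python3 -m jog '[[0.025,0.03,-0.1,0,0,0],[0,0,-0.2,0,0,0],[0,0,-0.2,0,0,0],[0,0,-0.2,0,0,0],[0,0,-0.2,0,0,0],[0,0,-0.2,0,0,0],[0,0,-0.2,0,0,0],[0,0,-0.1,0,0,0],[0,0,-0.1,0,0,0],[0,0,-0.1,0,0,0],[0,0,0,0,0,0],[0,0,0,0,0,0]]'
```

```text
t: 7.5
tcp_pos: [562.3, 270.0, 312.9]
eef_rot: [0.177, 0.984, 0.0, 0.0]
wrist_force: [0.2, -0.7, -3.1]
gripper_width: 64.3
finger_force: 25.0
```

```bash
python3 -m jog '[[0,0,-0.05,0,0,0],[0,0,-0.05,0,0,0],[0,0,-0.05,0,0,0],[0,0,-0.05,0,0,0],[0,0,-0.05,0,0,0],[0,0,0,0,0,0],[0,0,0,0,0,0]]'
python3 -m jog '[[0,0,-0.03,0,0,0],[0,0,-0.03,0,0,0],[0,0,0,0,0,0]]'
python3 - <<'E'
from h import *
p,d=capture("side");np.save("pics/side3_d.npy",d)
cv2.imwrite("pics/g3.png",cv2.resize(p[20:140,170:290,::-1],None,fx=4.5,fy=4.5,interpolation=2))
E
```

```text
t: 8.2
tcp_pos: [562.3, 270.0, 302.6]
eef_rot: [0.177, 0.984, 0.0, -0.0]
wrist_force: [-0.7, -1.2, -3.1]
gripper_width: 64.5
finger_force: 25.0
t: 8.5
tcp_pos: [562.2, 270.0, 300.1]
eef_rot: [0.177, 0.984, -0.0, -0.0]
wrist_force: [-0.1, -0.2, -2.8]
gripper_width: 64.3
finger_force: 25.0
```

View pics/g3.png

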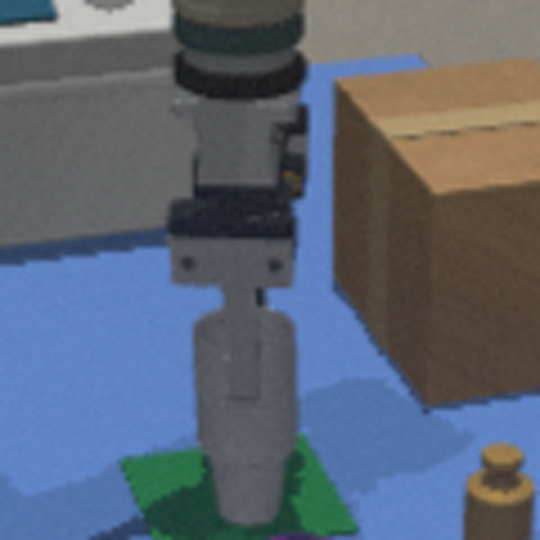

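The upper collar (x 193–298, rim at y≈315) nearly meets the starter collar and stands straight. I'll lower in small steps until there is contact force.

```bash
python3 -m jog '[[0,0,-0.02,0,0,0],[0,0,-0.02,0,0,0],[0,0,0,0,0,0]]'
python3 -m jog '[[0,0,-0.02,0,0,0],[0,0,0,0,0,0]]'
```

```text
t: 8.85
tcp_pos: [562.2, 269.9, 299.9]
eef_rot: [0.177, 0.984, 0.0, 0.0]
wrist_force: [-1.4, -0.0, 4.8]
gripper_width: 64.0
finger_force: 25.0
t: 9.05
tcp_pos: [562.2, 269.9, 299.9]
eef_rot: [0.177, 0.984, 0.0, 0.001]
wrist_force: [-1.8, -1.2, 8.9]
gripper_width: 64.4
finger_force: 25.0
```

```bash
python3 -m jog '[[0,0,0.025,0,0,0],[0,0,0,0,0,0]]'
python3 -m jog '[[0,0,0,0,0,0],[0,0,0,0,0,0],[0,0,0,0,0,0],[0,0,0,0,0,0],[0,0,0,0,0,0],[0,0,0,0,0,0]]' 1
python3 -m jog '[[0,0,0.1,0,0,0],[0,0,0.2,0,0,0],[0,0,0.3,0,0,0],[0,0,0.4,0,0,0],[0,0,0.4,0,0,0],[0,0,0.4,0,0,0],[0,0,0.4,0,0,0],[0,0,0.2,0,0,0],[0,-0.4,0.1,0,0,0],[0.1,-0.8,0,0,0,0],[0.1,-0.8,0,0,0,0],[0.1,-0.9,0,0,0,0],[0.2,-0.9,0,0,0,0],[0.2,-0.9,0,0,0,0],[0.2,-0.9,0,0,0,0],[0.2,-0.9,0,0,0,0],[0.2,-0.6,0,0,0,0],[0.05,-0.3,0,0,0,0],[0,0,0,0,0,0],[0,0,0,0,0,0]]'
python3 - <<'E'
from h import *
for n in("side","top"):
    p,d=capture(n);P=cloud(n,d);np.save(f"pics/{n}4_d.npy",d);cv2.imwrite(f"pics/{n}4.png",p[:,:,::-1])
    try: print(n,"nest",rim(n,P,(561,269)))
    except Exception as e: print(e)
A=cv2.resize(cv2.imread("pics/side4.png")[70:170,170:300],(520,400),interpolation=2)
cv2.imwrite("pics/g4.png",A)
E
```

```text
t: 9.25
tcp_pos: [562.2, 269.9, 299.9]
eef_rot: [0.177, 0.984, 0.0, 0.0]
wrist_force: [-2.9, -1.7, 7.2]
gripper_width: 63.9
finger_force: 25.0
t: 9.85
tcp_pos: [562.3, 270.0, 298.7]
eef_rot: [0.177, 0.984, 0.0, -0.0]
wrist_force: [0.5, 1.5, 0.7]
gripper_width: 94.2
finger_force: 0.0
t: 11.85
tcp_pos: [615.7, -25.7, 398.6]
eef_rot: [0.178, 0.984, 0.0, -0.001]
wrist_force: [0.0, -0.9, 0.4]
gripper_width: 93.9
finger_force: 0.0
side nest [559.3 268.   30.1 130.6 132.2 115. ]
top nest [562.6 269.4  30.  133.5 134.7 170. ]
```

View pics/g4.png

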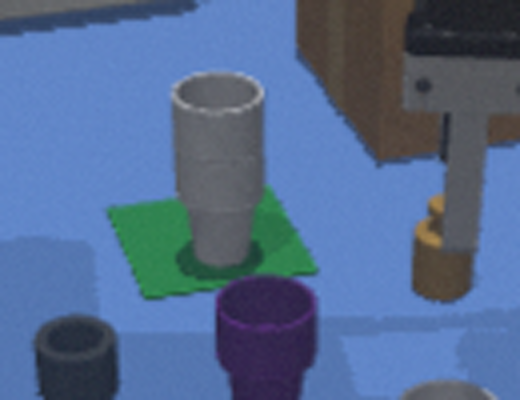

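The nested pair stands straight at (219,170) in the crop. The rim is at z 130.6–133.5 (133 expected), on the same axis as the starter had. Next, the short cup.

```bash
python3 -m jog '[[0,-0.25,-0.2,0,0,0],[0,0,-0.4,0,0,0],[0,0,-0.6,0,0,0],[0,0,-0.6,0,0,0],[0,0,-0.6,0,0,0],[0,0,-0.6,0,0,0],[0,0,-0.5,0,0,0],[0,0,-0.3,0,0,0],[0,0,-0.2,0,0,0],[0,0,-0.2,0,0,0],[0,0,0,0,0,0],[0,0,0,0,0,0]]'
python3 -m jog '[[0,0,0,0,0,0],[0,0,0,0,0,0],[0,0,0,0,0,0],[0,0,0,0,0,0],[0,0,0,0,0,0],[0,0,0,0,0,0],[0,0,0,0,0,0],[0,0,0,0,0,0]]' 0.5 25
```

```text
t: 13.15
tcp_pos: [616.5, -36.0, 231.4]
eef_rot: [0.177, 0.984, 0.0, 0.001]
wrist_force: [-0.1, 0.2, 0.1]
gripper_width: 93.7
finger_force: 0.0
t: 13.95
tcp_pos: [616.5, -35.8, 231.3]
eef_rot: [0.178, 0.984, 0.0, 0.001]
wrist_force: [1.5, 1.8, 3.0]
gripper_width: 62.7
finger_force: 24.8
```

```bash
python3 -m jog '[[0,0,0.2,0,0,0],[0,0,0.4,0,0,0],[0,0,0.6,0,0,0],[0,0,0.6,0,0,0],[0,0,0.6,0,0,0],[0,0,0.4,0,0,0],[0,0,0.2,0,0,0],[-0.05,-0.24,0,0,0,0],[-0.16,-0.6,0,0,0,0],[-0.2,-0.7,0,0,0,0],[-0.2,-0.7,0,0,0,0],[-0.25,-0.8,0,0,0,0],[-0.25,-0.8,0,0,0,0],[-0.25,-0.8,0,0,0,0],[-0.25,-0.8,0,0,0,0],[-0.2,-0.8,0,0,0,0],[-0.2,-0.7,0,0,0,0],[-0.1,-0.5,0,0,0,0],[0,0,0,0,0,0],[0,0,0,0,0,0]]'
python3 -m jog '[[0,0,-0.2,0,0,0],[0,0,-0.4,0,0,0],[0,0,-0.4,0,0,0],[0,0,-0.4,0,0,0],[0,0,-0.4,0,0,0],[0,0,-0.4,0,0,0],[0,0,-0.2,0,0,0],[0,0,-0.1,0,0,0],[0,0,-0.1,0,0,0],[0,0,-0.1,0,0,0],[0,0,0,0,0,0],[0,0,0,0,0,0]]'
```

```text
t: 15.95
tcp_pos: [531.6, -333.6, 349.9]
eef_rot: [0.178, 0.984, 0.001, -0.001]
wrist_force: [0.0, 0.4, -2.9]
gripper_width: 62.3
finger_force: 24.8
t: 17.15
tcp_pos: [531.9, -333.7, 243.2]
eef_rot: [0.177, 0.984, -0.0, 0.0]
wrist_force: [0.1, -1.0, -3.9]
gripper_width: 62.7
finger_force: 24.8
```

```bash
python3 -m jog '[[0,0,-0.05,0,0,0],[0,0,-0.05,0,0,0],[0,0,-0.04,0,0,0],[0,0,-0.02,0,0,0],[0,0,0,0,0,0],[0,0,0,0,0,0]]'
python3 -m jog '[[0,0,-0.02,0,0,0],[0,0,-0.02,0,0,0],[0,0,0,0,0,0]]'
```

```text
t: 17.75
tcp_pos: [531.9, -333.6, 236.5]
eef_rot: [0.177, 0.984, 0.0, -0.0]
wrist_force: [0.1, -0.3, -2.4]
gripper_width: 63.0
finger_force: 24.8
t: 18.05
tcp_pos: [531.9, -333.6, 235.2]
eef_rot: [0.177, 0.984, -0.0, 0.0]
wrist_force: [-0.0, 0.3, 0.3]
gripper_width: 63.0
finger_force: 24.8
```

```bash
python3 -m jog '[[0,0,-0.01,0,0,0],[0,0,0,0,0,0]]'
python3 -m jog '[[0,0,0,0,0,0],[0,0,0,0,0,0],[0,0,0,0,0,0],[0,0,0,0,0,0],[0,0,0,0,0,0],[0,0,0,0,0,0]]' 1
python3 -m jog '[[0,0,0.1,0,0,0],[0,0,0.2,0,0,0],[0,0,0.4,0,0,0],[0,0,0.6,0,0,0],[0,0,0.6,0,0,0],[0,0,0.6,0,0,0],[0,0,0.6,0,0,0],[0,0,0.4,0,0,0],[-0.4,0.2,0.1,0,0,0],[-0.8,0.2,0,0,0,0],[-0.8,0.2,0,0,0,0],[-0.8,0.2,0,0,0,0],[-0.4,0.1,0,0,0,0],[-0.2,0,0,0,0,0],[0,0,0,0,0,0],[0,0,0,0,0,0]]'
python3 - <<'E'
from h import *
for n in("side","top"):
    p,d=capture(n);P=cloud(n,d);cv2.imwrite(f"pics/{n}5.png",p[:,:,::-1])
    for k,x in(("nest",(561,269)),("short",(532,-333))):
        try: print(n,k,rim(n,P,x,40))
        except Exception as e: print(e)
A=cv2.resize(cv2.imread("pics/side5.png"),(800,600),interpolation=2)
cv2.imwrite("pics/g5.png",A)
E
```

```text
t: 18.25
tcp_pos: [531.9, -333.6, 235.3]
eef_rot: [0.177, 0.984, -0.0, 0.0]
wrist_force: [-1.3, 0.4, 5.0]
gripper_width: 62.6
finger_force: 24.8
t: 18.85
tcp_pos: [531.9, -333.6, 234.4]
eef_rot: [0.177, 0.984, 0.0, -0.0]
wrist_force: [0.2, -0.8, 0.3]
gripper_width: 93.9
finger_force: 0.0
t: 20.45
tcp_pos: [396.5, -298.1, 379.0]
eef_rot: [0.178, 0.984, -0.0, 0.001]
wrist_force: [0.4, -0.1, -0.8]
gripper_width: 93.8
finger_force: 0.0
index -1 is out of bounds for axis 0 with size 0
side short [ 528.8 -335.3   30.1   68.3   69.7  237. ]
top nest [562.5 269.5  30.  133.4 134.8 170. ]
top short [ 532.3 -332.8   30.    69.3   71.   137. ]
```

View pics/g5.png

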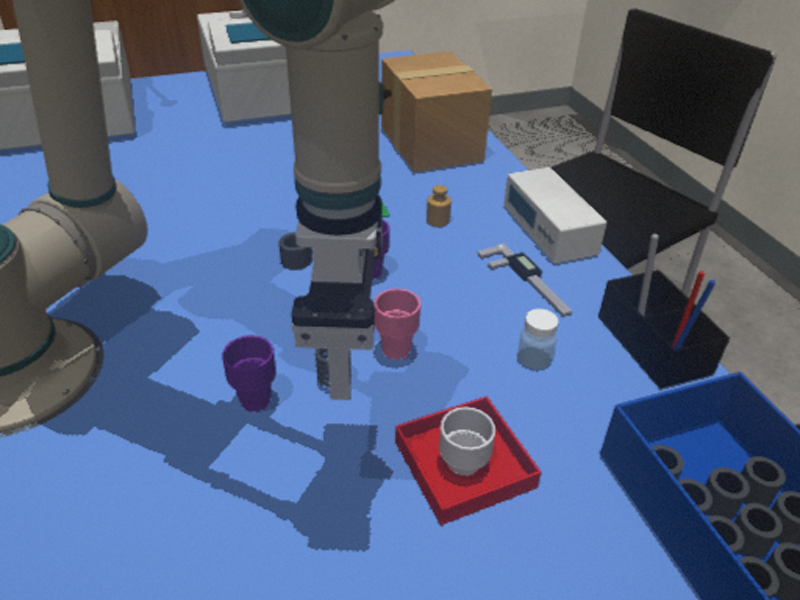

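The short cup stands upright in the tray at (467,440) with its rim at 69 mm. The top view shows the nest unchanged with its rim at 133 mm, the bystanders haven't moved, and the gripper is clear of everything. Handing in.

```bash
python3 -c "
from station import ctrl
print(ctrl.job_done())"
```

```text
the job is handed in; nothing more can be done
None
```

I handed the job in: the full cup is seated straight in the starter cup on the mat, the short cup stands upright in the red tray, and I saw no bystander moved; no verdict came back.

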